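# Index the tube carousel to the reader

### The arm

A 6-joint arm with a two-finger parallel gripper is mounted at the origin on the work surface. World frame = base frame: x ahead of the robot, y to its left, z up, the work surface at z = 0. Lengths are in mm, angles in rad, forces in N, time in s.
With the tool pointing down it reaches from about 275 to 825 mm from the base axis. Payload 5.2 kg.
Tool frame: the origin (TCP) lies at the very end of the fingers, on their centre line; the grasp point (between the pads) lies 19 mm behind it; z points along the fingers, y is the line along which they close (so a half turn about z gives the same grasp; the last joint's range is limited). The gripper opens to 93 mm and grips with 3 to 60 N. Pads are 15 mm wide; open, the fingers measure 128 mm over their backs; the gripper's body (75 mm by 188 mm) begins 65 mm behind the grasp point.
Start: joints at [-1.42, 0.259, 1.535, -0, 1.348, -0.203], TCP at [190.577, -515.932, 218.653] pointing down, gripper open.
Joint ranges: [-3.14, 3.14], [-0.91, 2.08], [0.19, 2.58], [-1.22, 4.36], [0.22, 2.71], [-3.12, 3.12]. Speed limits (rad/s): [2.57, 2.57, 3.14, 3.14, 3.14, 3.14].

### API

Orientations are given as [roll, pitch, yaw] about the fixed x, y, z axes, in that order (R = Rz(yaw) Ry(pitch) Rx(roll)).
In Python, from bench import robot gives the robot as it stands. The module is installed in compiled form; this text tells all that it offers. Calls block until the motion is done:
- robot.move_ptp(position, orientation): joint-space move of the TCP to a pose.
- robot.move_linear(position, ori=None, speed=150, f_stop=None): straight line of the TCP; ori=None keeps the orientation; speed is the mean speed in mm/s. With f_stop (N) it stops when the force on the tool has changed by that much, and returns True; else False.
- robot.move_j(angles): joint-space move.
- robot.move_gripper(opening): opening from 0.0 (shut) to 1.0 (fully open); the grip force is fixed at half the most; returns when the fingers have stopped.
- robot.sleep(seconds).
- robot.inverse_kinematics(position, orientation): joint angles nearest the present ones, or None.
- robot.get_image(name): name is "scene" or "top" or "wrist"; returns a dict with "img" (480x640x3 uint8, blue, green, red), "fovy" (degrees; the focal length in pixels is half the picture's height over the tangent of half this angle, whatever the lens; pixels are square), "cx", "cy" (the principal point, pixels), "eye" and "orientation" of the camera in the world. Camera axes: x right, y down, z forward; pixel columns grow to the right and rows downward; lengths in mm; the calibration is good to about 2 mm. A picture is of the moment at which its call begins. There is no depth.
A pose or a line that the arm cannot do raises robot.MotionError and nothing moves.
- robot.hand_in(): hands the job in; it is judged then, once.
Readings, each from a call of its own:
- robot.current_t(): time.
- robot.current_qpos(): joint angles.
- robot.current_joint_vel(): joint speeds.
- robot.current_joint_efforts(): joint torques, N m.
- robot.current_tcp_pos(): TCP position.
- robot.current_eef_rot(): TCP orientation.
- robot.current_contact_force(): force on the tool from outside, world axes, zero at the start.
- robot.current_ft_torque(): the same for the moment, N m.
- robot.current_gripper_width(): opening from 0.0 (shut) to 1.0 (fully open).
- robot.current_finger_force(): force on a finger pad.
Only numpy, scipy, OpenCV 4.12 (cv2) and the standard library are available. Lean on these libraries where they do the work, as an engineer would, in place of code of your own. Each camera call takes 0.05 s, during which the arm holds its last target. There are 200 camera calls.

### The job

Turn the tube carousel by its tall peg until the squat wide vial on it stands right in front of the dome-topped reader post (not the open cup on the other side), clicked into its stop there. Then let go and leave it at rest.

Things in the scene. Friction and masses are not known exactly. Their poses are not given: they have to be found in the camera images.
- carousel: Grey turntable disc, 220 mm wide, upper face 50 mm above the bench. Origin on its vertical turning axis, 40 mm above the bench; x points to its squat wide vial. Turns over 200 degrees either way, with a click stop every 45 degrees (up to 7 N at the peg); let go between stops it springs to the nearer. Also carries six slim tubes (13 mm wide, tops 90 mm above the bench), all fixed to it.
- vial (a point): Centre of the top of the squat wide vial fixed on the carousel: glass, white cap, 37 mm wide, 42 mm tall, top 92 mm above the bench, 78 mm from the turning axis. The only wide vial on the carousel; others like it stand loose on the bench. One click stop puts it square in front of the reader.
- peg_top (a point): Centre of the top of the tall aluminium peg fixed on the carousel, the handle to turn it by: upright, round, 18 mm thick, 85 mm tall above the disc, top 135 mm above the bench, 78 mm from the axis, exactly opposite the squat vial. It gives up to 8 mm in or out along the radius (1 N/mm) and springs back. Its upper 34 mm stand higher than everything else on and beside the carousel.
- reader: Fixed round white post, 44 mm wide, black band, domed top 101 mm above the bench, beside the carousel, 145 mm from its axis. Origin: centre of its foot, 12 mm above the bench; its y axis lies along the line from the carousel's axis to the reader (either way round), x across it. An open white cup, 48 mm wide, top 72 mm above the bench, stands across the carousel; the two may change places.

How it is judged (in metres and radians):
At the end, for the whole second after the job is handed in: The squat wide vial stands in front of the reader: within 13.5 mm (10 degrees) to either side of the line from the carousel's axis to the reader, less than 80 mm from the reader's centre; the carousel is at rest (horizontal distance between vial and reader below 0.08 m and x of vial in the frame of reader between -0.0135 and 0.0135 m and angular speed of carousel below 0.05 rad/s); the robot touches nothing.
It also fails if it takes over 35 s, if anything falls off the work surface, if the arm or the gripper's body presses on something with over 40 N, if the wrist force passes 120 N, or if a joint passes its speed limit or range.

## Working session

There is one attempt and no reset: what is moved stays moved. The work goes in short steps, each a Python script; the robot and the scene stay as the last script left them, time stands still between calls to the robot, and variables do not carry over. Pictures are saved under pics/ and viewed, at most 10 in all, crops included, and the job is handed in when it is done.

```bash
mkdir -p pics
cat > h.py <<'E'
import numpy as np, cv2, json
from scipy.spatial.transform import Rotation as R
from bench import robot
def snap(n,f):
    d=robot.get_image(n); cv2.imwrite(f'pics/{f}.png',d['img'])
    np.savez(f'pics/{f}.npz',**{k:np.array(v) for k,v in d.items()}); return d
def cast(d,u,v,z):
    f=240/np.tan(np.radians(float(d['fovy']))/2)
    o=np.array(d['orientation'],float); M=o if o.shape==(3,3) else R.from_euler('xyz',o).as_matrix()
    r=M@np.array([(u-d['cx'])/f,(v-d['cy'])/f,1]); e=np.array(d['eye'],float)
    return e+r*(z-e[2])/r[2]
E
python3 - <<'E'
from h import *
for n in('top','scene'):
    d=snap(n,n+'1'); print(n,d['fovy'],d['cx'],d['cy'],d['eye'],d['orientation'])
print(robot.current_eef_rot(),robot.current_t())
E
```

```text
top 46.79602683646839 316.4482020307067 239.66161263977344 [ 440.8345363    35.17296622 1022.22420141] [-2.98660809 -0.00906338 -1.54698764]
scene 57.712729295854494 318.0837756990561 241.10321982595022 [845.02254798 340.28559099 661.4741426 ] [-2.48694043  0.00591555  2.38222484]
[-3.14006081e+00 -3.28343083e-04  3.53791461e-01] 0.1
```

View pics/top1.png

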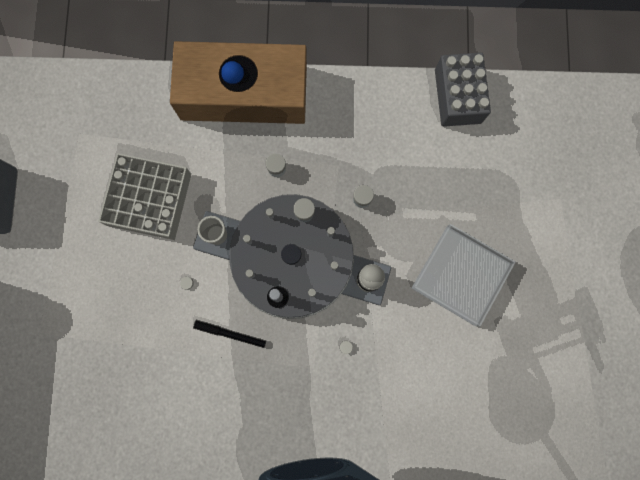

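View pics/scene1.png

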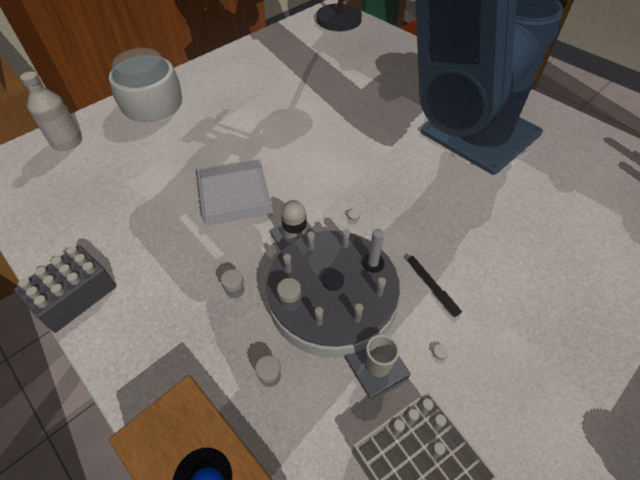

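The top view shows the reader dome at about (372,276), the cup at (211,229), the vial cap at (304,208), the peg top at (275,295) and the disc centre at (291,256). I'll turn these into positions next.

Run:
```python
from h import *
d=dict(np.load('pics/top1.npz')); im=d['img']
g=cv2.cvtColor(im,cv2.COLOR_BGR2GRAY)
def blob(u,v,r,lo,hi):
    m=np.zeros_like(g); cv2.circle(m,(u,v),r,255,-1); m&=cv2.inRange(g,lo,hi)
    c=max(cv2.findContours(m,0,2)[0],key=cv2.contourArea); return cv2.minEnclosingCircle(c),cv2.contourArea(c)
for n,a,z in [('vial',(304,208,14,90,255),92),('peg',(275,295,8,100,255),135),('reader',(372,276,17,110,255),85),('cup',(211,229,18,110,255),72)]:
    (c,r),A=blob(*a); p=cast(d,*c,z); q=cast(d,c[0]+r,c[1],z); print(n,np.round(c,1),round(r,1),A,p.round(1),'rad',np.linalg.norm(q-p).round(1))
m=np.zeros_like(g); cv2.circle(m,(291,256),70,255,-1); m&=cv2.inRange(g,0,82)
m=cv2.morphologyEx(m,cv2.MORPH_CLOSE,np.ones((15,15)));m=cv2.morphologyEx(m,cv2.MORPH_OPEN,np.ones((41,41)))
c=max(cv2.findContours(m,0,2)[0],key=cv2.contourArea); e=cv2.fitEllipse(c); print(e,cast(d,*e[0],50))
h=cast(d,291,255,50);print('hub',h)
v=cv2.resize(im[180:330,180:400],None,fx=3.5,fy=3.5,interpolation=2); cv2.imwrite('pics/c1.png',v)
```

```text
vial [303.3 208.1] 11.0 337.5 [640.4  54.1  92. ] rad 18.8
peg [274.2 293.9] 5.2 73.0 [490.4  95.6 135. ] rad 8.3
reader [370.5 276. ] 12.5 334.5 [527.4 -62.9  85. ] rad 21.2
cup [208.5 229. ] 15.7 590.5 [603.5 217.9  72. ] rad 27.2
((273.571044921875, 258.8997802734375), (84.79347229003906, 110.70052337646484), 168.70558166503906) [556.67271349 104.74946945  50.        ]
hub [564.36674201  74.25114547  50.        ]
```

View pics/c1.png

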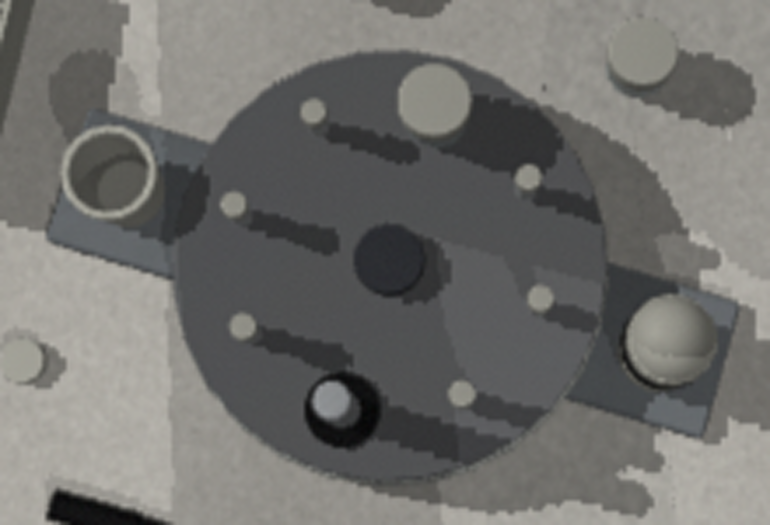

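The measurements fit the given sizes. Vial to peg is 155.6 mm (156 expected), reader to axis is 143 mm (145), and the cup lies opposite. The vial is at -15.5° and the reader at -105.4°, so the turn is -90°. I'll grip the peg tangentially above everything else and follow the arc.

Run:
```python
from h import *
V=np.array([640.4,54.1]);P=np.array([490.4,95.6]);A=(V+P)/2;Rd=np.array([527.4,-62.9])
t0=np.arctan2(*(P-A)[::-1]); t1=np.arctan2(*(A-Rd)[::-1]); print(A,np.degrees([t0,t1]))
pose=lambda t,z:([*(A+78*np.array([np.cos(t),np.sin(t)])),z],[np.pi,0,t])
for t in np.linspace(t0,t1,5): print(np.round(robot.inverse_kinematics(*pose(t,108)),2))
robot.move_ptp(*pose(t0,200)); robot.move_linear(pose(t0,108)[0],speed=100,f_stop=8)
robot.move_gripper(0.0); print(robot.current_gripper_width()*93,robot.current_finger_force(),robot.current_tcp_pos(),robot.current_t())
for t in np.linspace(t0,t1,13)[1:]:
    p,o=pose(t,108); robot.move_linear(p,o,speed=60)
    print(np.round(robot.current_contact_force(),1),round(robot.current_gripper_width()*93,1))
robot.sleep(.3); print(robot.current_t()); snap('top','top2'); snap('scene','scene2')
```

```text
[565.4   74.85] [164.53500759  74.57783868]
[-0.03  0.28  1.81  0.    1.06 -1.33]
[ 0.02  0.31  1.76  0.    1.07 -0.88]
[ 0.06  0.35  1.7   0.    1.09 -0.46]
[ 0.07  0.4   1.62 -0.    1.12 -0.05]
[ 0.07  0.45  1.55 -0.    1.15  0.34]
17.223613279416263 29.999876618385315 [490.27618863  95.83873059 108.00762313] 4.75
[-0.8 -0.9  0.8] 17.2
[-0.2  0.3 -0.5] 17.5
[-1.2 -0.4 -0.1] 17.3
[0.2 1.3 0.3] 17.7
[ 1.3  1.2 -0.1] 17.3
[ 2.7  1.6 -1.5] 17.5
[-0.5 -0.4  1.4] 17.6
[ 0.3 -0.2  1.1] 17.4
[ 0.9 -0.2  0.6] 17.3
[ 0.7  0.1 -0.3] 17.1
[ 1.1 -0.  -0.6] 17.9
[ 1.7  0.1 -0.1] 17.1
8.85
```

View pics/scene2.png

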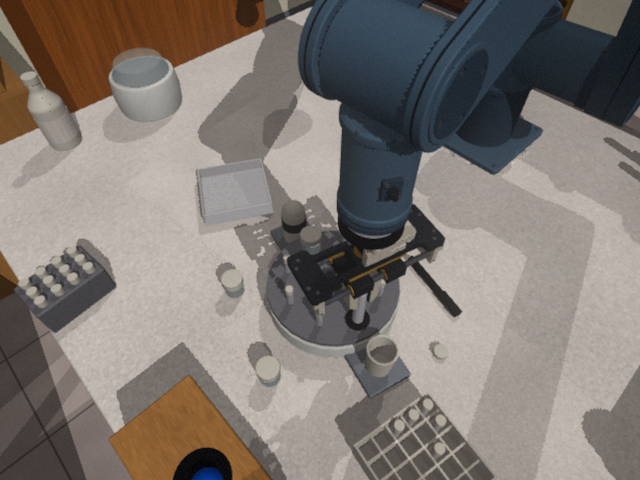

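The scene view shows the peg held at about (358,310) on the cup side. The vial is at (311,237), in front of the reader at (293,215). Next I'll release, lift straight up, move clear and check.

Run:
```python
from h import *
robot.move_gripper(1.0); robot.sleep(.3)
p=np.array(robot.current_tcp_pos()); robot.move_linear([p[0],p[1],220],speed=120)
robot.move_j([-1.42, 0.259, 1.535, 0, 1.348, -0.203]); robot.sleep(.3)
d=snap('top','top3'); print(robot.current_t(),robot.current_contact_force())
g=cv2.cvtColor(d['img'],cv2.COLOR_BGR2GRAY)
cv2.imwrite('pics/c3.png',cv2.resize(d['img'][180:330,180:400],None,fx=3.5,fy=3.5,interpolation=2))
```

```text
14.6833 [-0.3911288   0.66923863  0.19648472]
```

View pics/c3.png

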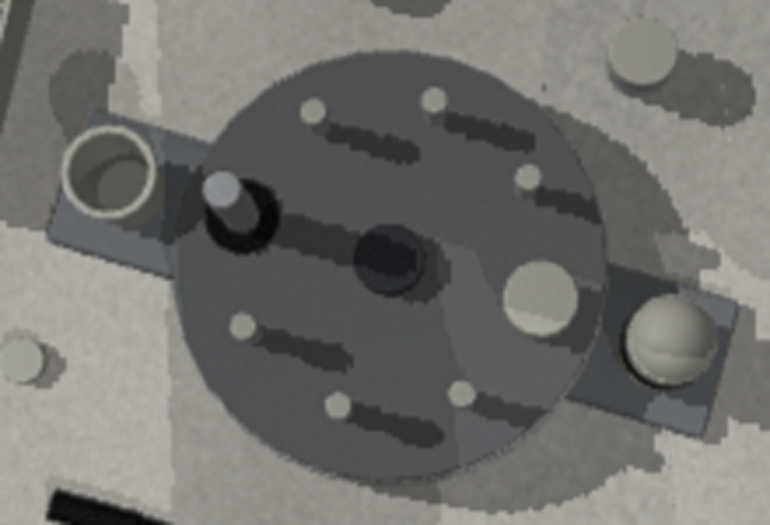

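In the crop the vial is at (541,298), which is (334.6,265.1) in the full picture. It sits on the line from the hub to the reader, and the peg is on the cup side. I'll check this numerically and then hand in.

Run:
```python
from h import *
d=dict(np.load('pics/top3.npz'))
v=cast(d,334.6,265.1,92)[:2];A=np.array([565.4,74.85]);r=np.array([527.4,-62.9]);u=(r-A)/np.linalg.norm(r-A)
off=u[0]*(v-A)[1]-u[1]*(v-A)[0]; dist=np.linalg.norm(v-r); print(v,off,dist,np.linalg.norm(v-A))
if abs(off)<7 and dist<76: print(robot.hand_in())
```

```text
[543.71207683  -1.4237121 ] -0.6236059954462476 63.60359914586763 79.29719521608511
the job is handed in; nothing more can be done
None
```

The carousel is turned -90° and released: by the last picture the squat vial stands in front of the dome-topped reader, about 0.6 mm off its line and 64 mm from its centre, with the arm clear. The job is handed in, but no verdict was returned.

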